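# Switch on the hotplate under the saucepan

### The arm

A 7-joint arm with a two-finger parallel gripper is mounted at the origin on the work surface. World frame = base frame: x ahead of the robot, y to its left, z up, the work surface at z = 0. Lengths are in m, angles in rad, forces in N, time in s.
With the tool pointing down it reaches from about 0.4 to 0.85 m from the base axis. Payload 10.4 kg.
Tool frame: the origin (TCP) lies on the front face of the gripper's body, between the roots of the fingers; the fingertips stand 73 mm ahead of it and the grasp point (between the pads) lies manip.hold_point_z ahead of it (manip.hold_point_z is the distance from the TCP to the grasp point, in m); y points along the fingers, z is the direction in which the jaws open and shut, and the axes are right-handed (so a half turn about y gives the same grasp; the last joint's range is limited). The gripper opens to 85 mm and grips with 20 to 120 N. Pads are 22 mm wide; open, the fingers measure 114 mm over their backs; the gripper's body (76 mm by 85 mm) begins 54 mm behind the grasp point. The pads swing forward as they close: fully open they stand 13 mm farther back than shut.
Start: joints at [-1.238, 0.332, -0.065, 1.46, 0.022, 1.35, -0.088], TCP at [0.218, 0.586, 0.304] pointing down, gripper open.
Joint ranges: [-2.6, 2.6], [-0.5, 2.12], [-1.47, 1.34], [0.16, 2.42], [-1.27, 4.41], [0.06, 2.06], [-2.6, 2.6]. Speed limits (rad/s): [2.22, 2.22, 2.79, 2.79, 3.14, 3.14, 3.14].

### API

Orientations are given as a unit quaternion [x, y, z, w].
In Python, from workcell import manip gives the robot as it stands.
- The arm moves only by the tool arm_command, never from a script. Its argument "targets" is a list of rows, each a list of 5 numbers: the shift along the tool's x, y, z in cm, then the turn about the tool's y in rad, then the opening in per cent of the stroke, from 0 (shut) to 100 (fully open). A call has 1 to 10 rows; each row is the pose to reach, as a shift and turn from the pose commanded when the call began, along the tool's axes at that moment; what a row does not reach only later rows make up. A row lasts 1/12 s, in which the tool goes at most 41.7 mm and 7.16 degrees, less where a joint would pass 70% of its speed; a pose out of reach is approached as far as the arm can. A call with a gripper value outside its range is refused whole. The fingers move at their own pace and stop on an object; "squeeze" is the grip in N (left out, the last holds). Time passes only in rows, so rows that repeat a pose let the fingers close. It gives the time, the measured TCP pose, the force and the opening at its end, in the units of the state.
- manip.get_obs(): the state, without advancing time (a new reading comes with each control period).
- manip.camera(name): name is "scene" or "side" or "wrist"; returns the picture (384x512x3 uint8, red, green, blue); there is no depth.
- manip.camera_params(name): a dict with "fx", "fy", "cx", "cy" (pixels), "origin" and "attitude" of the camera in the world. Camera axes: x right, y down, z forward; pixel columns grow to the right and rows downward; lengths in m; the calibration is good to about 2 mm. The wrist camera is an equidistant fisheye: a pixel r from the principal point sees the ray r / f radians off the axis. A picture is of the moment at which its call begins: read the wrist's pose just before it. camera_params takes no time and is no camera call; for the wrist camera it gives the pose at the moment of the call.
- manip.hand_in(): hands the job in, once; it reports no verdict.
The state is a dict: "clock": time; "joint_pos": joint angles; "joint_velocities": joint speeds; "tau": joint torques, N m; "position": TCP position; "ee_rot": TCP orientation; "ft_force": force on the tool from outside, world axes, zero at the start; "torque": the same for the moment, N m; "grip_width": opening from 0.0 (shut) to 1.0 (fully open).
Only numpy, scipy, OpenCV 4.12 (cv2) and the standard library are available. Lean on these libraries where they do the work, as an engineer would, in place of code of your own. Each camera call takes 0.05 s, during which the arm holds its last target. There are 200 camera calls.

### The job

On the baking table stand two identical white hotplates, both switched off. Switch on the one that the lidded saucepan stands on by turning its black handle a quarter turn clockwise (seen from above) until it rests at its green on mark, then let go. Leave the other hotplate off and the saucepan where it stands.

Things in the scene. Friction and masses are not known exactly. Their poses are not given: they have to be found in the camera images.
- pan_switch (a joint): Handle of the white hotplate under the saucepan, rad: 0 = off (white pointer at a black dot, towards the plate), 1.571 = on (pointer at a green dot on the right as seen from the robot). Grows clockwise from above; hard stops at both ends. A snap action pushes it away from the middle: it resists with about 0.13 N m at first, snaps to on by itself past about 1.0, and stays at either end.
- pan_switch_grip (a point): Grip point of that handle, on its upright axis, turning with it: a black bar 64 mm long, 14 wide; x runs along it to the pointer end, z up. Bar top 12 mm above; a round skirt 52 mm wide has its top 26 mm below, the deck lies 38 mm below. The axis is 35 mm from the front edge and 160 mm from the plate centre of the box, 300 x 220 mm, deck 70 mm above the table.
- spare_switch (a joint): The identical handle of the other, identical hotplate, whose plate is empty; 0 = off, 1.571 = on. It must stay off. The hotplates may stand either way round, left or right, 0.34 to 0.54 m apart sideways.
- pan: Steel saucepan with a lid, 150 mm across, 0.6 to 1.1 kg, standing loose on its hotplate. Origin: centre of its underside, 76 mm above the table. Rim 63 mm and lid knob 83 mm above the origin. Its black stick handle lies along its x axis, roughly away from the robot, reaching 210 mm from the centre.

How it is judged:
At the end, for the whole second after the job is handed in: The handle of the hotplate under the saucepan is within 10 degrees of its on stop, the other handle within 10 degrees of off, and the saucepan is at rest, upright within 10 degrees and within 30 mm of where it stood (value of joint pan_switch above 1.39 rad and value of joint spare_switch below 0.18 rad and distance of pan from where it was at the start of the episode below 0.03 m and angle between pan's own z axis and vertical below 0.17 rad and linear speed of pan below 0.02 m/s); the robot touches nothing.
It fails at once if the other hotplate's handle is turned more than 25 degrees from off (value of joint spare_switch above 0.44 rad).
It fails at once if the saucepan is shifted by more than 50 mm (distance of pan from where it was at the start of the episode above 0.05 m).
It also fails if it takes over 32 s, if anything falls off the work surface, if the arm or the gripper's body presses on something with over 40 N, if the wrist force passes 120 N, or if a joint passes its speed limit or range.

## Working session

There is one attempt and no reset: what is moved stays moved. The work goes in short steps, Python scripts to look and compute and a tool call to move; the robot and the scene stay as the last step left them, time stands still between calls to the robot, and variables do not carry over. Pictures are saved under pics/ and viewed, about 8 in all and at most 12, crops included, and the job is handed in when it is done.

Besides the shell and the picture viewer there is one more tool, called after "Emit:" by a JSON object that holds its "name" and its "arguments". arm_command: Moves the arm, as the interface text tells. Its arguments: {"type":"object","properties":{"targets":{"type":"array","items":{"type":"array","items":{"type":"number"}}},"squeeze":{"type":"number"}},"required":["targets"]}

```bash
mkdir -p pics
python3 - <<'E'
from workcell import manip
import cv2,numpy as np
o=manip.get_obs();print({k:np.round(v,3).tolist() for k,v in o.items()},manip.hold_point_z)
for n in("scene","side","wrist"):
    print(n,manip.camera_params(n)); cv2.imwrite(f"pics/{n}0.png",manip.camera(n)[:,:,::-1])
a=cv2.imread("pics/scene0.png");b=cv2.imread("pics/side0.png");cv2.imwrite("pics/both.png",cv2.resize(np.vstack([a,b]),None,fx=.78,fy=.78))
E
```

```text
{'clock': 0.0, 'joint_pos': [-1.238, 0.333, -0.065, 1.461, 0.022, 1.35, -0.088], 'joint_velocities': [-0.0, 0.001, 0.0, -0.001, -0.001, 0.0, -0.0], 'tau': [-0.0, -62.544, 0.049, -39.162, 0.016, 0.01, -0.0], 'position': [0.218, 0.586, 0.303], 'ee_rot': [0.696, -0.125, 0.125, -0.695], 'ft_force': [1.639, 0.167, 0.289], 'torque': [-0.007, -0.057, 0.03], 'grip_width': 1.001} 0.0539
scene {'fx': 447.21639802499897, 'fy': 447.21639802499897, 'cx': 259.0148523116422, 'cy': 193.94483958055554, 'origin': array([ 0.90420003, -0.36714683,  0.95389115]), 'attitude': array([ 0.88955816,  0.3693754 , -0.09571023, -0.25117252])}
side {'fx': 416.06246891977395, 'fy': 416.06246891977395, 'cx': 253.92534180600666, 'cy': 187.75326275617113, 'origin': array([ 0.41866467, -0.71405842,  0.58530422]), 'attitude': array([ 0.87338569, -0.10440735,  0.04368123, -0.47369662])}
wrist {'fx': 297.3186396354542, 'fy': 297.3186396354542, 'cx': 257.73050680740977, 'cy': 194.8010866021585, 'origin': array([0.15511878, 0.60846759, 0.3732028 ]), 'attitude': array([0.81381655, 0.56605718, 0.07473697, 0.1081493 ])}
```

View pics/scene0.png

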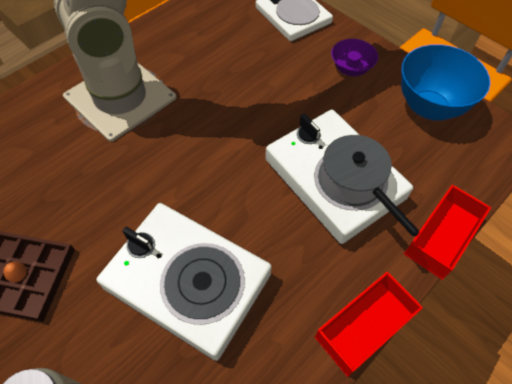

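View pics/side0.png

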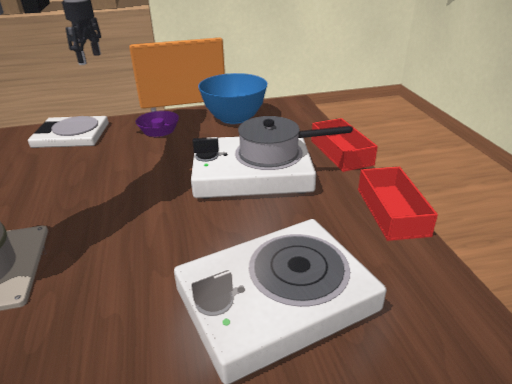

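The pan stands on the far hotplate (scene handle ≈(310,130), side ≈(206,148)). The near one, at scene (140,242), is empty.

```bash
cat > h.py <<'E'
import numpy as np,cv2
from scipy.spatial.transform import Rotation as R
from workcell import manip
def ray(n,uv,p=None):
    p=p or manip.camera_params(n); v=np.array([(uv[0]-p['cx'])/p['fx'],(uv[1]-p['cy'])/p['fy'],1.])
    if n=="wrist":
        r=np.hypot(v[0],v[1]); v=np.array([*(v[:2]/r*np.sin(r)),np.cos(r)])
    return p['origin'],R.from_quat(p['attitude']).apply(v)
def onz(n,uv,z,p=None):
    o,d=ray(n,uv,p); return (o+d*(z-o[2])/d[2]).round(4)
E
python3 - <<'E'
from h import *
a=cv2.imread("pics/scene0.png");b=cv2.imread("pics/side0.png")
for n,im,(x0,y0,x1,y1) in(("scene",a,(260,105,420,240)),("side",b,(188,130,320,200))):
    h=cv2.cvtColor(im,cv2.COLOR_BGR2HSV)
    g=cv2.inRange(h,(45,120,80),(80,255,255)); 
    k,l,s,c=cv2.connectedComponentsWithStats(g)
    for i in range(1,k):
        if s[i,4]>3: print(n,"green",c[i].round(1),onz(n,c[i],.07))
    bl=cv2.inRange(h,(0,0,0),(180,255,60))
    k,l,s,c=cv2.connectedComponentsWithStats(bl)
    for i in range(1,k):
        if s[i,4]>20 and x0<c[i][0]<x1 and y0<c[i][1]<y1: print(n,"dark",s[i],c[i].round(1),onz(n,c[i],.105))
    w=cv2.inRange(h,(0,0,215 if n=="scene" else 200),(180,40,255))
    m=np.zeros_like(w);m[y0:y1,x0:x1]=w[y0:y1,x0:x1]
    q=cv2.approxPolyDP(cv2.convexHull(cv2.findNonZero(m)),3,True)[:,0]
    for u in q: print(n,"deck",u,onz(n,u,.07))
c1=cv2.resize(a[105:170,260:360],None,fx=8,fy=8,interpolation=2)
c2=cv2.resize(b[125:195,185:325],None,fx=5.7,fy=5.7,interpolation=2)[:,:798]
cv2.imwrite("pics/c1.png",c1);cv2.imwrite("pics/c2.png",c2)
w=cv2.imread("pics/wrist0.png")
E
```

```text
scene green [293. 143.] [0.4915 0.1865 0.07  ]
scene green [125.9 262.6] [ 0.4589 -0.2975  0.07  ]
scene dark [ 130   44  277  102 8679] [275.3 107.3] [0.4001 0.2159 0.105 ]
scene dark [352 151  15  16 178] [359.  158.8] [0.6476 0.2407 0.105 ]
scene dark [ 340  187   78   64 1573] [384.9 221.5] [0.7899 0.1497 0.105 ]
scene deck [411 186] [0.772  0.2912 0.07  ]
scene deck [342 232] [0.7342 0.0822 0.07  ]
scene deck [267 147] [0.4549 0.1315 0.07  ]
scene deck [331 110] [0.4878 0.3373 0.07  ]
side green [205.8 164.6] [0.4914 0.1895 0.07  ]
side dark [191 137  27  22 465] [204.7 147.4] [0.4949 0.2145 0.105 ]
side deck [314 171] [0.7392 0.0906 0.07  ]
side deck [310 175] [0.7239 0.0758 0.07  ]
side deck [193 188] [0.4494 0.091  0.07  ]
side deck [191 179] [0.4488 0.1311 0.07  ]
side deck [194 158] [0.4665 0.2312 0.07  ]
side deck [215 137] [0.5364 0.3367 0.07  ]
side deck [301 138] [0.7649 0.2667 0.07  ]
```

View pics/c1.png

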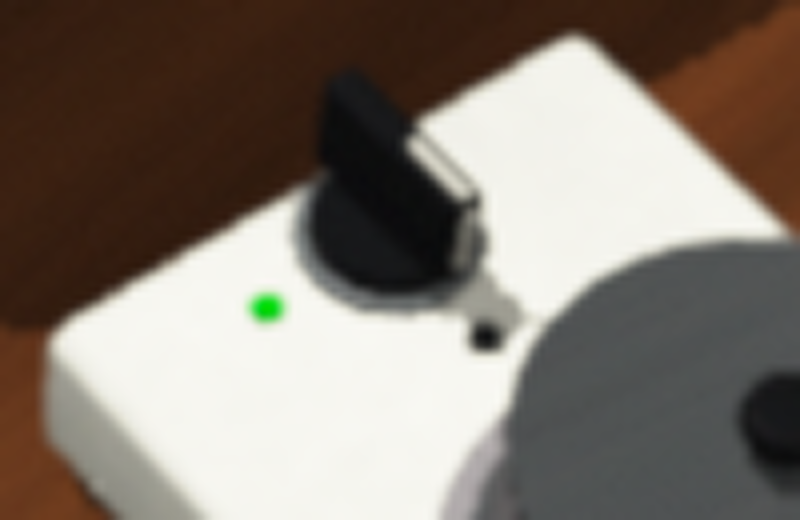

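View pics/wrist0.png

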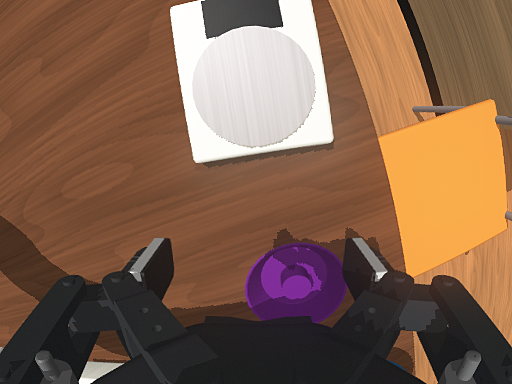

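Run:
```python
from h import *
f=lambda u:(260+(u[0]+.5)/8-.5,105+(u[1]+.5)/8-.5)
for n,u,z in(("ctr",(402,142),.12),("tailend",(337,80),.12),("ptrend",(467,205),.12),("green",(267,308),.07),("black",(486,337),.07)):print(n,onz("scene",f(u),z))
g=onz("scene",f((267,308)),.07)[:2];k=onz("scene",f((486,337)),.07)[:2]
m=(g+k)/2;d=(k-g)/2  # axis: m +- perp(d)
for s in(1,-1):
    a=m+s*np.array([-d[1],d[0]]);print("axis",a,"r",np.hypot(*(k-a)),"dir",np.degrees(np.arctan2(*(k-a)[::-1])))
o=manip.get_obs();r=R.from_quat(o['ee_rot']);print(r.as_matrix().round(3),o['position'])
```

```text
ctr [0.5008 0.2305 0.12  ]
tailend [0.4706 0.2347 0.12  ]
ptrend [0.5306 0.2262 0.12  ]
green [0.4915 0.1862 0.07  ]
black [0.5467 0.2264 0.07  ]
axis [0.499  0.2339] r 0.04828602282234473 dir -8.935613842581734
axis [0.5392 0.1787] r 0.04828602282234475 dir 81.06438615741831
[[ 0.937 -0.     0.348]
 [-0.348 -0.001  0.937]
 [ 0.    -1.    -0.001]] [0.21765795 0.58566578 0.30328768]
```

View pics/c2.png

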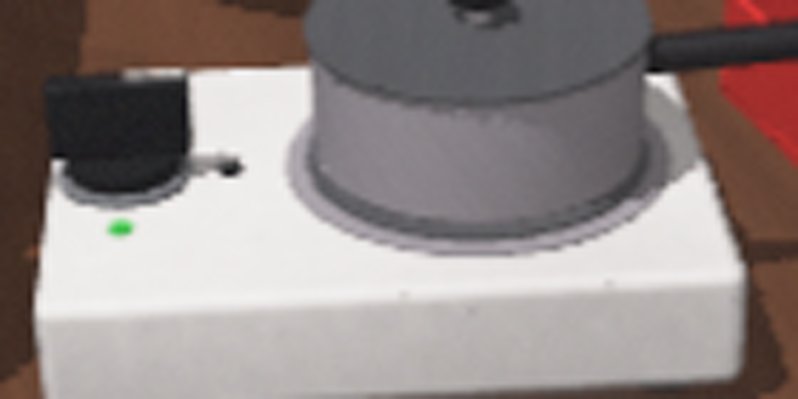

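Handle axis ≈(0.500, 0.2325), with the bar along −9°. The measured bar length of 61 mm and the green and black dots being square to each other both fit. Moving above it now.

Emit:
{"name": "arm_command", "arguments": {"targets": [[3, 0, -2, -0.02, 100], [7, 0, -4.2, -0.05, 100], [11, 0, -6.6, -0.08, 100], [15, 0, -9, -0.1, 100], [19, 0, -11.4, -0.12, 100], [23, 0, -13.8, -0.14, 100], [27, 0, -16.2, -0.16, 100], [31, 0, -18.6, -0.18, 100], [35, 0, -21, -0.2, 100], [38.7, 0, -23.3, -0.2, 100]]}}

```text
clock: 0.98
position: [0.475, 0.2628, 0.3039]
ee_rot: [-0.705, 0.055, -0.055, 0.705]
ft_force: [0.8, 0.4, -0.3]
grip_width: 1.0
```

Emit:
{"name": "arm_command", "arguments": {"targets": [[0, 0, 0, 0, 100], [0, 0, 0, 0, 100], [0, 0, 0, 0, 100]]}}

```text
clock: 1.23
position: [0.4737, 0.2651, 0.3037]
ee_rot: [-0.705, 0.055, -0.055, 0.705]
ft_force: [-0.0, 0.9, 0.2]
grip_width: 0.999
```

Run:
```python
from h import *
o=manip.get_obs();r=R.from_quat(o['ee_rot']).as_matrix();print(o['clock'],o['position'],r.round(3).tolist(),o['joint_pos'].round(2),o['ft_force'])
p=manip.camera_params("wrist");im=manip.camera("wrist")[:,:,::-1].copy();cv2.imwrite("pics/w1.png",im)
h=cv2.cvtColor(im,cv2.COLOR_BGR2HSV);g=cv2.inRange(h,(45,120,80),(80,255,255))
k,l,s,c=cv2.connectedComponentsWithStats(g)
for i in range(1,k): print(s[i,4],c[i],onz("wrist",c[i],.07,p))
d=np.array([.5,.2325,.25])-o['position'];print("shift cm",(r.T@d*100).round(2))
```

```text
1.2333 [0.47374343 0.2650875  0.30366418] [[0.988, -0.001, 0.155], [-0.155, 0.0, 0.988], [-0.001, -1.0, 0.0]] [-0.75  0.15  0.18  1.69 -0.03  1.31  0.84] [-0.03739485  0.92153183  0.23851629]
80 [188.5625 207.0375] [0.4907 0.186  0.07  ]
shift cm [ 3.1   5.36 -2.81]
```

View pics/w1.png

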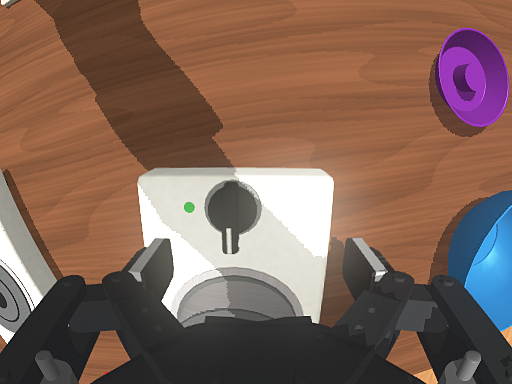

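Run:
```python
from h import *
p=manip.camera_params("wrist");o=manip.get_obs();r=R.from_quat(o['ee_rot']).as_matrix()
print(onz("wrist",(233,208),.082,p),onz("wrist",(231,250),.12,p),onz("wrist",(231,230),.12,p))
for a in((.5,.2325),):print((r.T@(np.array([*a,.165])-o['position'])*100).round(2))
```

```text
[0.4952 0.2365 0.082 ] [0.5245 0.2322 0.12  ] [0.5044 0.2359 0.12  ]
[ 3.15 13.87 -2.88]
```

The wrist view (skirt ≈(233,208), green dot (188,207)) agrees to about 3 mm. Centring and descending.

Emit:
{"name": "arm_command", "arguments": {"targets": [[1.5, 0, -1.4, 0, 100], [3.0, 0, -2.8, 0, 100], [3.0, 2, -2.8, 0, 100], [3.0, 4.5, -2.8, 0, 100], [3.0, 7, -2.8, 0, 100], [3.0, 9, -2.8, 0, 100], [3.0, 11, -2.8, 0, 100], [3.0, 12.5, -2.8, 0, 100], [3.0, 13.8, -2.8, 0, 100], [3.0, 13.8, -2.8, 0, 100]]}}

```text
clock: 2.12
position: [0.4973, 0.2334, 0.1632]
ee_rot: [0.706, -0.055, 0.053, -0.704]
ft_force: [0.2, -0.7, -0.4]
grip_width: 1.002
```

Emit:
{"name": "arm_command", "arguments": {"targets": [[0, 0, 0, 0, 100], [0, 0, 0, 0, 100], [0, 0, 0, 0, 60], [0, 0, 0, 0, 60]], "squeeze": 20}}

```text
clock: 2.45
position: [0.4997, 0.2329, 0.1669]
ee_rot: [-0.705, 0.054, -0.055, 0.705]
ft_force: [0.3, 0.4, -0.5]
grip_width: 0.749
```

Run:
```python
from h import *
o=manip.get_obs();print(o['clock'],o['position'],o['joint_pos'].round(2),o['ft_force'],o['grip_width'])
cv2.imwrite("pics/w2.png",manip.camera("wrist")[:,:,::-1])
```

```text
2.45 [0.49970449 0.23287364 0.16690344] [-0.69  0.29  0.2   1.83 -0.07  1.03  0.95] [ 0.28258925  0.3757489  -0.54362265] 0.7486006808100278
```

View pics/w2.png

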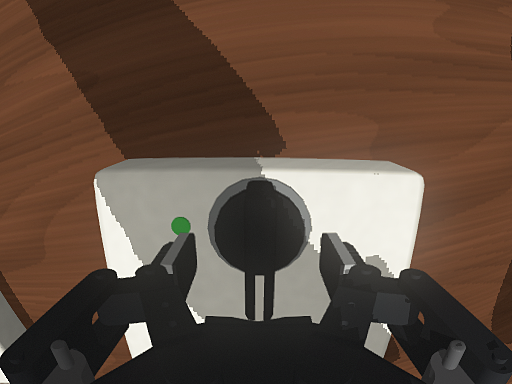

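The bar (x≈259) is centred between the pads (195 and 321). Closing.

Emit:
{"name": "arm_command", "arguments": {"targets": [[0, 0, 0, 0, 40], [0, 0, 0, 0, 20], [0, 0, 0, 0, 5], [0, 0, 0, 0, 5], [0, 0, 0, 0, 5], [0, 0, 0, 0, 5], [0, 0, 0, 0, 5], [0, 0, 0, 0, 5], [0, 0, 0, 0, 5]], "squeeze": 25}}

```text
clock: 3.25
position: [0.4996, 0.2334, 0.1663]
ee_rot: [-0.704, 0.055, -0.055, 0.706]
ft_force: [1.1, 4.3, 0.1]
grip_width: 0.156
```

Emit:
{"name": "arm_command", "arguments": {"targets": [[0, 0, 0, 0.08, 5], [0, 0, 0, 0.18, 5], [0, 0, 0, 0.28, 5], [0, 0, 0, 0.38, 5], [0, 0, 0, 0.48, 5], [0, 0, 0, 0.58, 5], [0, 0, 0, 0.68, 5], [0, 0, 0, 0.78, 5], [0, 0, 0, 0.88, 5], [0, 0, 0, 0.88, 5]]}}

```text
clock: 4.08
position: [0.4993, 0.2331, 0.1663]
ee_rot: [-0.613, 0.351, -0.351, 0.614]
ft_force: [-1.8, 3.2, 4.1]
grip_width: 0.16
```

Emit:
{"name": "arm_command", "arguments": {"targets": [[0, 0, 0, 0.08, 5], [0, 0, 0, 0.18, 5], [0, 0, 0, 0.28, 5], [0, 0, 0, 0.38, 5], [0, 0, 0, 0.48, 5], [0, 0, 0, 0.58, 5], [0, 0, 0, 0.68, 5], [0, 0, 0, 0.68, 5], [0, 0, 0, 0.68, 5], [0, 0, 0, 0.68, 5]]}}

```text
clock: 4.92
position: [0.499, 0.2331, 0.1663]
ee_rot: [-0.464, 0.534, -0.534, 0.464]
ft_force: [-2.8, 3.6, 5.7]
grip_width: 0.157
```

Run:
```python
from h import *
o=manip.get_obs();r=R.from_quat(o['ee_rot']).as_matrix();z=r[:,2];print(o['clock'],o['position'],o['joint_pos'].round(2),o['ft_force'],o['torque'],o['grip_width'],np.degrees(np.arctan2(z[1],z[0])))
```

```text
4.9167 [0.49904539 0.23307129 0.16628017] [-0.89  0.3   0.43  1.84 -0.15  1.03 -0.54] [-2.84408441  3.6042953   5.71811888] [ 0.79239502  0.80195952 -0.07610073] 0.15688654502607446 -8.061881775521021
```

Emit:
{"name": "arm_command", "arguments": {"targets": [[0, 0, 0, 0, 30], [0, 0, 0, 0, 60], [0, 0, 0, 0, 60], [0, 0, 0, 0, 60], [0, 0, 0, 0, 60], [0, -2, 0, 0, 60], [0, -4, 0, 0, 60], [0, -7, 0, 0, 60], [0, -10, 0, 0, 60], [0, -13, 0, 0, 60]]}}

```text
clock: 5.75
position: [0.4993, 0.232, 0.2971]
ee_rot: [0.463, -0.535, 0.535, -0.462]
ft_force: [-0.0, 0.1, -0.3]
grip_width: 0.596
```

Emit:
{"name": "arm_command", "arguments": {"targets": [[-3, 0, 0, 0, 60], [-6, 0, 0, 0, 60], [-10, 0, 0, 0, 60], [-14, 0, 0, 0, 60], [-14, 0, 0, 0, 60], [-14, 0, 0, 0, 60]]}}

```text
clock: 6.25
position: [0.5188, 0.3734, 0.2945]
ee_rot: [0.464, -0.534, 0.534, -0.463]
ft_force: [0.2, -1.0, 0.9]
grip_width: 0.609
```

Run:
```python
from h import *
o=manip.get_obs();print(o['clock'],o['position'],o['ft_force'],o['grip_width'])
cv2.imwrite("pics/s2.png",manip.camera("scene")[:,:,::-1]);b=manip.camera("side")[:,:,::-1];cv2.imwrite("pics/side2.png",b)
a=cv2.imread("pics/scene0.png");c=cv2.imread("pics/s2.png");b0=cv2.imread("pics/side0.png")
t=lambda x,y:cv2.resize(np.hstack([x,y]),(798,int(798*x.shape[0]/(2*x.shape[1]))),interpolation=2)
q=np.vstack([t(a[100:250,255:420],c[100:250,255:420]),t(b0[115:195,185:365],b[115:195,185:365])]);cv2.imwrite("pics/cmp.png",q[:600]);print(q.shape)
```

```text
6.25 [0.51877405 0.37341026 0.29452893] [ 0.17115185 -1.00634335  0.92506793] 0.6088420813929433
(539, 798, 3)
```

View pics/cmp.png

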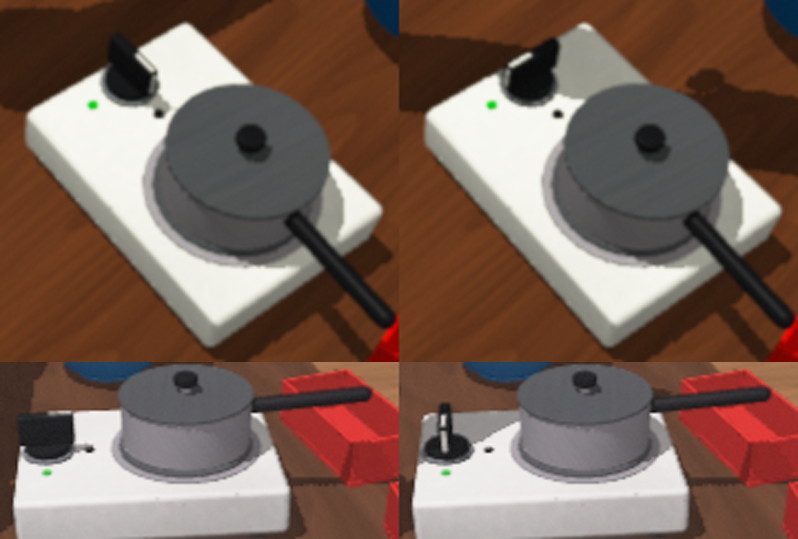

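The before/after crops show the pointer now at the green dot (right panels, about (512,80) above and (445,430) below). The pan has not moved, and the gripper is clear of everything.

```bash
python3 -c "
from workcell import manip
print(manip.hand_in())"
```

```text
the job is handed in; nothing more can be done
None
```

I switched on the hotplate under the saucepan and handed the job in at about 6.4 s; the hand-in reports no verdict. I gripped its black handle from above, turned it 89° clockwise, let go, lifted away and moved the arm aside.

- **Handle:** The before/after pictures from both fixed cameras show the pointer at the green mark. I did not measure the handle angle after letting go; the 89° is how far the gripper turned while holding it.
- **Saucepan:** By eye, it is in the same place and upright in both views.
- **Other hotplate:** The arm never went near it. It was outside the final crops, so I did not look at it again.
- **Forces:** The readings after each move stayed below about 8 N, and were near zero once the handle was released.
- **Measurements:** The fixed-camera and wrist-camera estimates of the handle axis differed by about 3–6 mm. The close-up wrist view then showed the bar centred between the pads, so I made no correction.

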